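# Pile the angle plates head to tail

### The job

Pile the two bare-metal (grey) L-shaped angle plates flat on the blue one, turning each half round from the one beneath it, so that the elbows lie at alternate corners and the three outlines line up as one square, balanced pile. The blue plate stays where it is at the bottom, either bare plate may go first, and the red reject plate is left alone.

Things in the scene. Friction and masses are not known exactly. Their poses are not given: they have to be found in the camera images.
- first_elbow (a point): Blue painted angle plate, bottom of the pile. Flat L, 30 mm thick, arms 48 mm wide (grip across), outline 110 x 110 mm, 0.25 to 0.5 kg, lying flat. Point: underside, middle of the elbow block, 24 mm from both outer edges. z up, one arm along +x, one along +y, each ending 86 mm from the point. A half-turned plate squared up on it has its point at (62, 62, 30) mm in this frame.
- plate_a_elbow (a point): Bare grey aluminium angle plate, to be piled. Flat L, 30 mm thick, arms 48 mm wide (grip across), outline 110 x 110 mm, 0.25 to 0.5 kg, lying flat. Point: underside, middle of the elbow block, 24 mm from both outer edges. z up, one arm along +x, one along +y, each ending 86 mm from the point. 
- plate_b_elbow (a point): The other bare grey aluminium angle plate, to be piled, same shape as the first. Flat L, 30 mm thick, arms 48 mm wide (grip across), outline 110 x 110 mm, 0.25 to 0.5 kg, lying flat. Point: underside, middle of the elbow block, 24 mm from both outer edges. z up, one arm along +x, one along +y, each ending 86 mm from the point. 
- reject_elbow (a point): Red painted angle plate, a reject to be left alone. Flat L, 30 mm thick, arms 48 mm wide (grip across), outline 110 x 110 mm, 0.25 to 0.5 kg, lying flat. Point: underside, middle of the elbow block, 24 mm from both outer edges. z up, one arm along +x, one along +y, each ending 86 mm from the point. 

How it is judged:
At the end, for the whole second after the job is handed in: One bare plate lies half round on the blue one, the other on top turned like the blue one. Elbow points within 18 mm along x and y and 5 mm in z of (62, 62, 30) and (0, 0, 60) mm in the blue plate's frame; sides parallel to it within 0.2 rad, tilt under 0.08 rad (((x of plate_a_elbow in the frame of first_elbow between 0.044 and 0.08 m and y of plate_a_elbow in the frame of first_elbow between 0.044 and 0.08 m and z of plate_a_elbow in the frame of first_elbow between 0.025 and 0.035 m and angle between the x axis of each of plate_a_elbow, plate_b_elbow and the x axis of first_elbow, either way round below 0.2 rad and angle between each of plate_a_elbow, plate_b_elbow's own z axis and vertical below 0.08 rad and x of plate_b_elbow in the frame of first_elbow between -0.018 and 0.018 m and y of plate_b_elbow in the frame of first_elbow between -0.018 and 0.018 m and z of plate_b_elbow in the frame of first_elbow between 0.055 and 0.065 m) or (x of plate_b_elbow in the frame of first_elbow between 0.044 and 0.08 m and y of plate_b_elbow in the frame of first_elbow between 0.044 and 0.08 m and z of plate_b_elbow in the frame of first_elbow between 0.025 and 0.035 m and angle between the x axis of each of plate_b_elbow, plate_a_elbow and the x axis of first_elbow, either way round below 0.2 rad and angle between each of plate_b_elbow, plate_a_elbow's own z axis and vertical below 0.08 rad and x of plate_a_elbow in the frame of first_elbow between -0.018 and 0.018 m and y of plate_a_elbow in the frame of first_elbow between -0.018 and 0.018 m and z of plate_a_elbow in the frame of first_elbow between 0.055 and 0.065 m))); the robot touches nothing.
It fails at once if the blue bottom plate is shifted by more than 30 mm (distance of first_elbow from where it was at the start of the episode above 0.03 m).
It fails at once if the red reject plate is moved by more than 30 mm (distance of reject_elbow from where it was at the start of the episode above 0.03 m).
It also fails if it takes over 54 s, if anything falls off the work surface, if the arm or the gripper's body presses on something with over 40 N, if the wrist force passes 120 N, or if a joint passes its speed limit or range.

### The arm

A 6-joint arm with a two-finger parallel gripper is mounted at the origin on a cart in front of the work surface, level with it; the furniture and walls round the work are solid. World frame = base frame: x ahead of the robot, y to its left, z up, the work surface at z = 0. Lengths are in m, angles in rad, forces in N, time in s.
With the tool pointing down it reaches from about 0.3 to 0.775 m from the base axis. Payload 14.6 kg.
Tool frame: the origin (TCP) lies at the very end of the fingers, on their centre line; the grasp point (between the pads) lies 19 mm behind it; z points along the fingers, y is the line along which they close (so a half turn about z gives the same grasp; the last joint's range is limited). The gripper opens to 85 mm and grips with 20 to 120 N. Pads are 22 mm wide; open, the fingers measure 114 mm over their backs; the gripper's body (76 mm by 85 mm) begins 54 mm behind the grasp point. The pads swing forward as they close: fully open they stand 13 mm farther back than shut.
Start: joints at [1.199, 0.3, 1.521, -0, 1.321, -0.067], TCP at [0.165, 0.525, 0.231] pointing down, gripper open.
Joint ranges: [-3.03, 3.03], [-0.79, 2.21], [0.23, 2.52], [-1.04, 4.18], [0, 3.07], [-2.55, 2.55]. Speed limits (rad/s): [2.22, 2.22, 2.57, 3.14, 3.14, 3.14].

### API

Orientations are given as [roll, pitch, yaw] about the fixed x, y, z axes, in that order (R = Rz(yaw) Ry(pitch) Rx(roll)).
In Python, from cell import status, viewer, close_job, models gives the robot as it stands.
- The arm moves only by the tool servo_tool, never from a script. Its argument "increments" is a list of rows, each a list of 3 entries, a list of its own where there are three numbers: the opening, from -1 (shut) to 1 (fully open), so that 0 is half open, then the shift along the world's x, y, z in units of 200 mm (1.0 is 200 mm), then the turn, a rotation vector about the world's x, y, z in units of 2 rad (1.0 is 2 rad). A call has 1 to 12 rows; each row is the pose to reach, as a shift and turn from the pose commanded when the call began; what a row does not reach only later rows make up. A row lasts 1/10 s, in which the tool goes at most 50 mm and 8.59 degrees, less where a joint would pass 70% of its speed; a pose out of reach is approached as far as the arm can. A call with a number of a shift or a turn outside -1 to 1 is refused whole. A call with a gripper value outside its range is refused whole. The fingers move at their own pace and stop on an object; "force" is the grip in N (left out, the last holds). Time passes only in rows, so rows that repeat a pose let the fingers close. It gives the time, the measured TCP pose, the force, the opening and the grip force at its end, in the units of the state.
- status.state(): the state, without advancing time (a new reading comes with each control period).
- viewer.snapshot(name): name is "scene" or "top" or "wrist"; returns a dict with "color" (480x640x3 uint8, blue, green, red), "intrinsics" (3x3 intrinsics, pixels), "D" ([k1, k2, p1, p2, k3] as OpenCV has them; the pictures are not rectified), "eye" and "attitude" of the camera in the world; the wrist camera has in their place "tool_from_camera" (4x4, takes a point from camera to tool coordinates, whose origin is the TCP and whose axes are the flange's). Camera axes: x right, y up, looking along -z (the intrinsics and any distortion apply to the point x, -y, -z); pixel columns grow to the right and rows downward; lengths in m; the calibration is good to about 2 mm. A picture is of the moment at which its call begins: read the wrist's pose just before it. There is no depth.
- close_job(): hands the job in; it is judged then, once.
Trained networks look in the newest picture that a camera, given by its name, has taken for a name from the list of things; names that differ only in an ending like _2 or _b are one class to them, and where a whole thing is asked for, a point or a joint stands for the part that bears it (a point fixed in the world has none). Each returns a list of dicts, best first, with "confidence" (0 to 1); they miss things now and then, are a little off and sometimes report something else, mostly with a low value. They report only what shows in the picture. A call takes as long as a camera call.
- models.recognise(camera, thing): "pixel" ([column, row] in pixels, amid what is visible of it).
- models.masks_of(camera, thing): "pixels" (480x640 bool, what is visible of it) and "pixel" ([column, row] in pixels, amid what is visible of it).
The state is a dict: "clock": time; "joints": joint angles; "joint_vel": joint speeds; "joint_efforts": joint torques, N m; "tcp_pos": TCP position; "ee_rot": TCP orientation; "force": force on the tool from outside, world axes, zero at the start; "ft_torque": the same for the moment, N m; "width": opening from 0.0 (shut) to 1.0 (fully open); "gripper_force": force on a finger pad.
Only numpy, scipy, OpenCV 4.12 (cv2) and the standard library are available. Lean on these libraries where they do the work, as an engineer would, in place of code of your own. Each camera call takes 0.05 s, during which the arm holds its last target. There are 200 camera calls.

## Working session

There is one attempt and no reset: what is moved stays moved. The work goes in short steps, Python scripts to look and compute and a tool call to move; the robot and the scene stay as the last step left them, time stands still between calls to the robot, and variables do not carry over. Pictures are saved under pics/ and viewed, at most 10 in all, crops included, and the job is handed in when it is done.

Besides the shell and the picture viewer there is one more tool, called after "Request:" in YAML: its name, and indented under it one key for each argument. servo_tool: Moves the arm, as the interface text tells. Its arguments: {"type":"object","properties":{"increments":{"type":"array"},"force":{"type":"number"}},"required":["increments"]}

```bash
mkdir -p pics
cat > h.py <<'E'
import numpy as np,cv2
from cell import status,viewer,models
E
python3 - <<'E'
from h import *
for c in ("top","scene"):
    s=viewer.snapshot(c); cv2.imwrite(f"pics/{c}0.png",s["color"])
    print(c,s["intrinsics"],s["D"],s["eye"],s["attitude"])
    for t in ("first_elbow","plate_a_elbow","reject_elbow"):
        print(t,[(m["confidence"],np.round(m["pixel"]),m["pixels"].sum()) for m in models.masks_of(c,t)])
print(status.state())
E
```

```text
top [[590.34716336   0.         321.98001549]
 [  0.         590.34716336 237.67598774]
 [  0.           0.           1.        ]] [-0.17707337  0.          0.          0.          0.        ] [ 0.20740025 -0.08301711  1.33973164] [ 0.22220801  0.00454003 -1.6444603 ]
first_elbow [(0.82, array([452., 256.]), np.int64(1670))]
plate_a_elbow [(0.71, array([192., 258.]), np.int64(1620))]
reject_elbow [(0.76, array([272., 249.]), np.int64(1661))]
scene [[519.92286712   0.         314.91272967]
 [  0.         519.92286712 243.19899602]
 [  0.           0.           1.        ]] [0.04685548 0.         0.         0.         0.        ] [-0.12107984 -0.45646765  0.83647885] [ 0.73853198 -0.00385485 -1.03072501]
first_elbow [(0.73, array([447., 339.]), np.int64(2521))]
plate_a_elbow [(0.94, array([197., 207.]), np.int64(1621))]
reject_elbow [(0.65, array([268., 240.]), np.int64(1789))]
{'clock': 0.4, 'joints': array([ 1.19933951e+00,  3.00000364e-01,  1.52110772e+00, -1.61886901e-05,
        1.32071494e+00, -6.65977612e-02]), 'joint_vel': array([ 0.00095876, -0.00123067, -0.00094494, -0.00030992, -0.00120767,
        0.00079454]), 'joint_efforts': array([-1.78898768e-03, -5.42876744e+01, -3.61654758e+01, -1.02987178e-04,
        1.16135208e-03, -1.90282861e-05]), 'tcp_pos': array([0.1650726 , 0.52458609, 0.2311799 ]), 'ee_rot': array([-3.14136175e+00,  3.18530986e-07,  2.83673761e+00]), 'force': array([ 0.7305154 ,  0.56202149, -0.43761957]), 'ft_torque': array([-0.0071991 ,  0.05707267,  0.01970632]), 'gripper_force': 0.0, 'width': 0.9974189919221824}
```

View pics/top0.png

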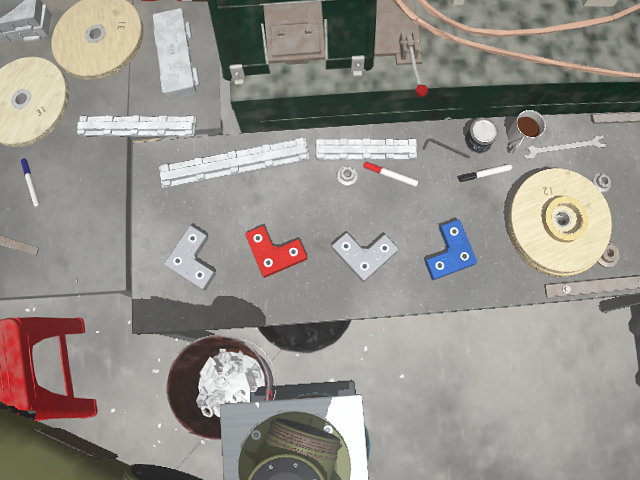

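The top view shows the grey plates at about (190,258) and (364,253), red at (275,250) and blue at (452,250). Next I fit the L-prism model to masks.

```bash
cat > h.py <<'E'
import numpy as np,cv2
from cell import status,viewer,models
from scipy.spatial.transform import Rotation as Ro
from scipy.optimize import minimize
def cam(s,name):
    if name=="wrist":
        st=status.state(); T=np.eye(4); T[:3,:3]=Ro.from_euler('xyz',st["ee_rot"]).as_matrix(); T[:3,3]=st["tcp_pos"]
        T=T@np.array(s["tool_from_camera"])
    else:
        T=np.eye(4); T[:3,:3]=Ro.from_euler('xyz',s["attitude"]).as_matrix(); T[:3,3]=s["eye"]
    return T
def proj(P,s,T):
    p=(np.atleast_2d(P)-T[:3,3])@T[:3,:3]; p=p*[1,-1,-1]
    return cv2.projectPoints(p.reshape(-1,1,3),np.zeros(3),np.zeros(3),s["intrinsics"],np.array(s["D"]))[0].reshape(-1,2)
def ray(px,s,T,z):
    u=cv2.undistortPoints(np.array([[px]],float),s["intrinsics"],np.array(s["D"]))[0,0]
    d=T[:3,:3]@[u[0],-u[1],-1]; return T[:3,3]+d*(z-T[2,3])/d[2]
def sil(q,z0,s,T,h=.03):
    x,y,a=q; c,sn=np.cos(a),np.sin(a); R=np.array([[c,-sn],[sn,c]]); m=np.zeros((480,640),np.uint8)
    for b in ((-.024,-.024,.086,.024),(-.024,-.024,.024,.086)):
        P=np.array([(b[i],b[j]) for i,j in((0,1),(2,1),(2,3),(0,3))])@R.T+[x,y]
        P=np.vstack([np.c_[P,np.full(4,z)] for z in (z0,z0+h)])
        cv2.fillConvexPoly(m,cv2.convexHull((proj(P,s,T)*16).astype(np.int32)),255,cv2.LINE_AA,4)
    return m/255.
def fit(mask,z0,s,T,px):
    c=ray(px,s,T,z0+.015); best=None; M=cv2.GaussianBlur(mask.astype(np.float32),(0,0),1.5)
    f=lambda q:((cv2.GaussianBlur(sil(q,z0,s,T),(0,0),1.5)-M)**2).sum()
    for a in np.arange(0,6.28,.5236):
        o=np.array([np.cos(a+.785),np.sin(a+.785)])*.028
        q0=np.r_[c[:2]-o,a]; v=f(q0)
        if best is None or v<best[0]: best=(v,q0)
    q0=best[1]
    r=minimize(f,q0,method="Nelder-Mead",options=dict(initial_simplex=q0+np.array([[0,0,0],[.015,0,0],[0,.015,0],[0,0,.25]]),xatol=1e-4,fatol=.1))
    return r.x,r.fun/mask.sum()
def look(name,things,z0=0):
    s=viewer.snapshot(name);T=cam(s,name);out=[]
    for t in things:
        for m in models.masks_of(name,t):
            q,e=fit(m["pixels"],z0,s,T,m["pixel"]); out.append(q)
            print(name,t,m["confidence"],np.round(m["pixel"]),np.round(q,4),"err",round(e,3))
    return s,T,out
E
python3 - <<'E'
from h import *
TH=("first_elbow","plate_a_elbow","reject_elbow")
for c in ("top","scene"):
    s,T,o=look(c,TH); im=s["color"].copy()
    for q in o:
        cs,_=cv2.findContours((sil(q,0,s,T)>.5).astype(np.uint8),0,1); cv2.drawContours(im,cs,-1,(0,255,0),1)
        p=proj([q[0],q[1],.03],s,T)[0]; cv2.circle(im,tuple(int(v) for v in p),2,(0,255,255),-1)
    if c=="top": print(ray((364,253),s,T,.015),proj([0,0,0],s,T))
    cv2.imwrite(f"pics/{c}1.png",im)
E
```

```text
top first_elbow 0.91 [456. 255.] [ 0.4366 -0.4202  0.2771] err 0.043
top plate_a_elbow 0.83 [189. 258.] [0.4752 0.2346 4.0745] err 0.024
top reject_elbow 0.75 [272. 251.] [0.4558 0.0268 5.0429] err 0.016
top reject_elbow 0.7 [189. 259.] [0.4741 0.2347 4.0928] err 0.029
[ 0.46330733 -0.19230637  0.015     ] [[294.01903195 466.5850106 ]]
scene first_elbow 0.72 [448. 336.] [ 0.4392 -0.4189  0.2677] err 0.038
scene plate_a_elbow 0.63 [196. 207.] [0.4747 0.2343 4.0792] err 0.056
scene reject_elbow 0.8 [268. 242.] [0.4565 0.0269 5.0631] err 0.047
```

View pics/scene1.png

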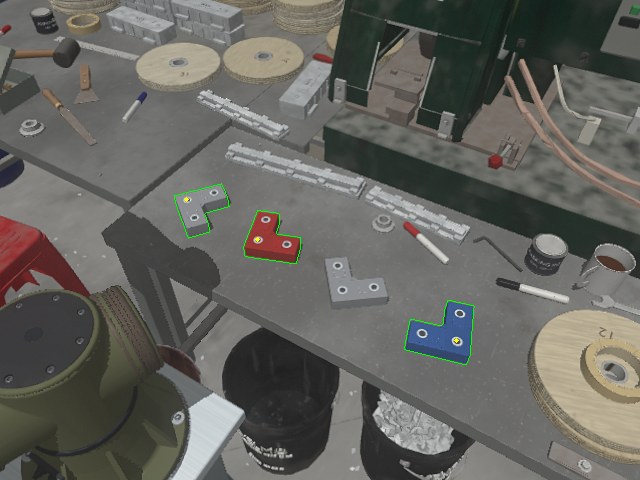

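Scene view confirms the fits, with the far grey plate at (200,207), the missed grey one at (355,283) and blue at (447,335). I get the missed one via GrabCut.

Run:
```python
from h import *
for c,px in (("top",(364,253)),("scene",(352,285))):
    s=viewer.snapshot(c);T=cam(s,c)
    for m in models.masks_of(c,"plate_b_elbow"): print(np.round(m["pixel"]),np.round(fit(m["pixels"],0,s,T,m["pixel"])[0],4))
    m=np.zeros((480,640),np.uint8); x,y,w,h=px[0]-45,px[1]-40,90,80
    cv2.grabCut(s["color"],m,(x,y,w,h),np.zeros((1,65)),np.zeros((1,65)),5,cv2.GC_INIT_WITH_RECT)
    k=((m==1)|(m==3)).astype(np.uint8); k=cv2.morphologyEx(k,cv2.MORPH_CLOSE,np.ones((9,9))); k=cv2.morphologyEx(k,cv2.MORPH_OPEN,np.ones((5,5)))
    print(c,k.sum(),fit(k,0,s,T,px))
```

```text
[360. 253.] [ 0.4315 -0.1882  5.365 ]
top 1589 (array([ 0.43468807, -0.19071055,  5.41154942]), np.float64(0.06287693549513862))
[346. 286.] [ 0.4321 -0.1886  5.3591]
scene 1630 (array([ 0.44593459, -0.17881746,  5.31082665]), np.float64(0.2708050615721417))
```

Request:
servo_tool:
  increments:
    - [1,[0.9,-0.9,0],[0,0,-0.165]]
    - [1,[0.9,-0.9,0],[0,0,-0.165]]
    - [1,[0.9,-0.9,0],[0,0,-0.165]]
    - [1,[0.9,-0.9,0],[0,0,-0.165]]
    - [1,[0.9,-0.9,0],[0,0,-0.165]]
    - [1,[0.9,-0.9,0],[0,0,-0.165]]
    - [1,[0.9,-0.9,0],[0,0,-0.165]]
  force: 100

```text
clock: 1.7
tcp_pos: [0.3457, 0.3439, 0.2314]
ee_rot: [3.141, -0.0, 2.504]
force: [-0.9, -0.2, 0.5]
width: 0.997
gripper_force: 0.0
```

Request:
servo_tool:
  increments:
    - [1,[0.815,-0.67,-0.2],[0,0,0]]
    - [1,[0.815,-0.67,-0.2],[0,0,0]]
    - [1,[0.815,-0.67,-0.2],[0,0,0]]
    - [1,[0.815,-0.67,-0.2],[0,0,0]]
    - [1,[0.815,-0.67,-0.2],[0,0,0]]
    - [1,[0.815,-0.67,-0.2],[0,0,0]]
    - [1,[0.815,-0.67,-0.2],[0,0,0]]

```text
clock: 2.4
tcp_pos: [0.5072, 0.212, 0.1913]
ee_rot: [-3.142, -0.0, 2.508]
force: [0.6, -0.4, -0.1]
width: 0.999
gripper_force: 0.0
```

Run:
```python
from h import *
s,T,o=look("wrist",["plate_a_elbow"]); im=s["color"].copy()
for q in [(.475,.2345,4.077)]+o:
    cs,_=cv2.findContours((sil(q,0,s,T)>.5).astype(np.uint8),0,1); cv2.drawContours(im,cs,-1,(0,255,0),1)
cv2.imwrite("pics/w1.png",im); print(status.state()["tcp_pos"])
```

```text
wrist plate_a_elbow 0.8 [300. 184.] [0.4759 0.2359 4.0931] err 0.017
[0.50711885 0.21221787 0.19171607]
```

View pics/w1.png

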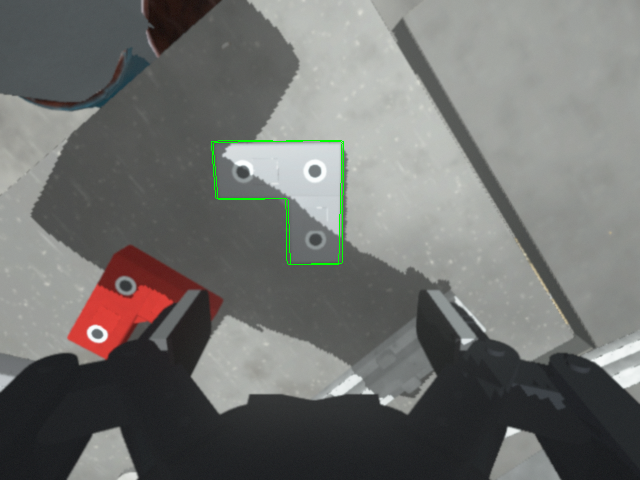

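The wrist view shows the fit outlines sitting on the grey plate at (280,200), with the downward arm at (315,240). Descend and grip.

Request:
servo_tool:
  increments:
    - [1,[0.007,0,-0.25],[0,0,0.004]]
    - [1,[0.007,0,-0.5],[0,0,0.004]]
    - [1,[0.007,0,-0.7],[0,0,0.004]]
    - [1,[0.007,0,-0.85],[0,0,0.004]]
    - [1,[0.007,0,-0.935],[0,0,0.004]]
    - [1,[0.007,0,-0.935],[0,0,0.004]]
    - [-1,[0.007,0,-0.935],[0,0,0.004]]
    - [-1,[0.007,0,-0.935],[0,0,0.004]]
    - [-1,[0.007,0,-0.935],[0,0,0.004]]
    - [-1,[0.007,0,-0.935],[0,0,0.004]]
    - [-1,[0.007,0,-0.935],[0,0,0.004]]
    - [-1,[0.007,0,-0.935],[0,0,0.004]]
  force: 100

```text
clock: 3.7
tcp_pos: [0.5104, 0.2113, 0.0063]
ee_rot: [3.139, 0.002, 2.515]
force: [-2.7, 1.6, 10.9]
width: 0.542
gripper_force: 104.3
```

Request:
servo_tool:
  increments:
    - [-1,[0,0,0.2],[0,0,0]]
    - [-1,[0,0,0.4],[0,0,0]]
    - [-1,[0,0,0.6],[0,0,0]]
    - [-1,[-0.02,-0.2,0.6],[0,0,-0.04]]
    - [-1,[-0.03,-0.4,0.6],[0,0,-0.08]]
    - [-1,[-0.05,-0.6,0.6],[0,0,-0.12]]
    - [-1,[-0.06,-0.8,0.6],[0,0,-0.16]]
    - [-1,[-0.06,-1,0.6],[0,0,-0.2]]
    - [-1,[-0.06,-1,0.6],[0,0,-0.2]]

```text
clock: 4.6
tcp_pos: [0.4973, 0.007, 0.1248]
ee_rot: [3.141, 0.001, 2.108]
force: [0.5, 0.3, -4.5]
width: 0.542
gripper_force: 105.9
```

Request:
servo_tool:
  increments:
    - [-1,[-0.02,-0.2,0],[0,0,-0.04]]
    - [-1,[-0.02,-0.4,0],[0,0,-0.08]]
    - [-1,[-0.02,-0.6,0],[0,0,-0.12]]
    - [-1,[-0.02,-0.8,0],[0,0,-0.135]]
    - [-1,[-0.02,-1,0],[0,0,-0.135]]
    - [-1,[-0.02,-1,0],[0,0,-0.135]]

```text
clock: 5.2
tcp_pos: [0.4932, -0.1929, 0.1247]
ee_rot: [3.141, 0.001, 1.842]
force: [1.1, 0.5, -4.3]
width: 0.541
gripper_force: 105.9
```

Run:
```python
from h import *
look("wrist",["plate_a_elbow"],status.state()["tcp_pos"][2]-.004)
s,T,o=look("wrist",["first_elbow"]); im=s["color"].copy()
for q in [(.438,-.4195,.272)]+o:
    cs,_=cv2.findContours((sil(q,0,s,T)>.5).astype(np.uint8),0,1); cv2.drawContours(im,cs,-1,(0,255,0),1)
cv2.imwrite("pics/w2.png",im); st=status.state(); print(st["tcp_pos"],st["ee_rot"],st["gripper_force"],st["force"])
```

```text
wrist plate_a_elbow 0.66 [268. 235.] [ 0.4813 -0.1506  3.4168] err 0.112
wrist first_elbow 0.6 [172. 431.] [ 0.5362 -0.5205  3.6138] err 0.897
[ 0.49344899 -0.18848124  0.1243961 ] [ 3.14157681e+00 -1.92369786e-04  1.84566661e+00] 105.92855215072632 [ 0.29530266  0.33809918 -3.75203257]
```

View pics/w2.png

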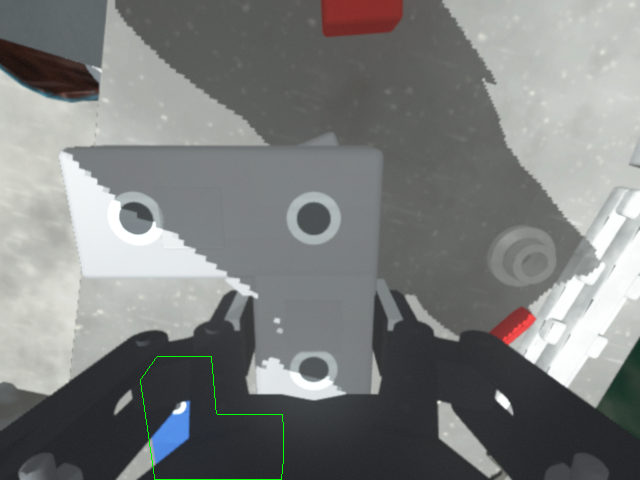

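The wrist view shows the plate held square at (250,260), with blue mostly hidden behind the gripper around (170,430). I go over the blue plate and lower the held one.

Request:
servo_tool:
  increments:
    - [-1,[0,-0.24,0],[0,0,0]]
    - [-1,[0,-0.48,0],[0,0,0]]
    - [-1,[-0.006,-0.72,0],[0,0,0]]
    - [-1,[-0.006,-0.97,0],[0,0,0]]
    - [-1,[-0.006,-0.97,0],[0,0,0]]
    - [-1,[-0.006,-0.97,-0.15],[0,0,0]]
    - [-1,[-0.006,-0.97,-0.28],[0,0,0]]
    - [-1,[-0.006,-0.97,-0.37],[0,0,0]]
    - [-1,[-0.006,-0.97,-0.41],[0,0,0]]
    - [-1,[-0.006,-0.97,-0.43],[0,0,0]]
    - [-1,[-0.006,-0.97,-0.43],[0,0,0]]

```text
clock: 6.5
tcp_pos: [0.4927, -0.383, 0.0387]
ee_rot: [3.141, 0.0, 1.846]
force: [0.4, -0.6, -4.8]
width: 0.54
gripper_force: 105.6
```

Request:
servo_tool:
  increments:
    - [-1,[0,0,-0.01],[0,0,0]]
    - [-1,[0,0,-0.015],[0,0,0]]
    - [-1,[0,0,-0.015],[0,0,0]]

```text
clock: 6.8
tcp_pos: [0.4927, -0.3836, 0.0364]
ee_rot: [3.141, 0.001, 1.845]
force: [-0.4, 2.4, 2.9]
width: 0.534
gripper_force: 106.5
```

Run:
```python
from h import *
look("scene",["plate_a_elbow"],.03);look("top",["plate_a_elbow"],.03)
```

```text
scene plate_a_elbow 0.97 [430. 315.] [ 0.4818 -0.3442  3.4114] err 0.343
scene plate_a_elbow 0.56 [269. 239.] [0.4342 0.0098 5.0624] err 0.054
```

Request:
servo_tool:
  increments:
    - [1,[0,0,0],[0,0,0]]
    - [1,[0,0,0],[0,0,0]]
    - [1,[0,0,0],[0,0,0]]
    - [1,[0,0,0],[0,0,0]]
    - [1,[0,0,0.1],[0,0,0]]
    - [1,[0,0,0.3],[0,0,0]]
    - [1,[0,0,0.55],[0,0,0]]
    - [1,[0,0,0.8],[0,0,0]]
    - [1,[0,0,0.8],[0,0,0]]

```text
clock: 7.9
tcp_pos: [0.494, -0.3849, 0.203]
ee_rot: [3.135, 0.01, 1.845]
force: [-0.2, -0.8, -0.1]
width: 0.998
gripper_force: 0.0
```

Request:
servo_tool:
  increments:
    - [1,[-0.134,1,0],[0,0,-0.598]]
    - [1,[-0.134,1,0],[0,0,-0.598]]
    - [1,[-0.134,1,0],[0,0,-0.598]]
    - [1,[-0.134,1,0],[0,0,-0.598]]
    - [1,[-0.134,1,0],[0,0,-0.598]]
    - [1,[-0.134,1,0],[0,0,-0.598]]
    - [1,[-0.134,1,0],[0,0,-0.598]]
    - [1,[-0.134,1,0],[0,0,-0.598]]
    - [1,[-0.134,1,0],[0,0,-0.598]]
    - [1,[-0.134,1,0],[0,0,-0.598]]

```text
clock: 8.9
tcp_pos: [0.4655, -0.1834, 0.1952]
ee_rot: [3.142, -0.0, 0.653]
force: [-0.5, -0.2, 0.2]
width: 0.995
gripper_force: 0.0
```

Run:
```python
from h import *
print(status.state()["tcp_pos"])
for c in ("top","scene"):
    look(c,["plate_a_elbow"],.03); s,T,o=look(c,["first_elbow"])
    cv2.imwrite(f"pics/{c}3.png",cv2.resize(s["color"][180:430,250:570],None,fx=2,fy=2))
look("wrist",["plate_a_elbow"])
```

```text
[ 0.46545524 -0.18339034  0.19521837]
top plate_a_elbow 0.67 [440. 240.] [ 0.4794 -0.3434  3.4161] err 0.035
top first_elbow 0.86 [462. 253.] [ 0.4513 -0.4037  3.797 ] err 1.282
scene plate_a_elbow 0.56 [435. 312.] [ 0.4808 -0.3444  3.4198] err 0.046
scene first_elbow 0.84 [453. 345.] [ 0.4581 -0.3943  2.8357] err 1.103
wrist plate_a_elbow 0.68 [493. 324.] [ 0.5008 -0.4302  1.615 ] err 0.873
```

View pics/scene3.png

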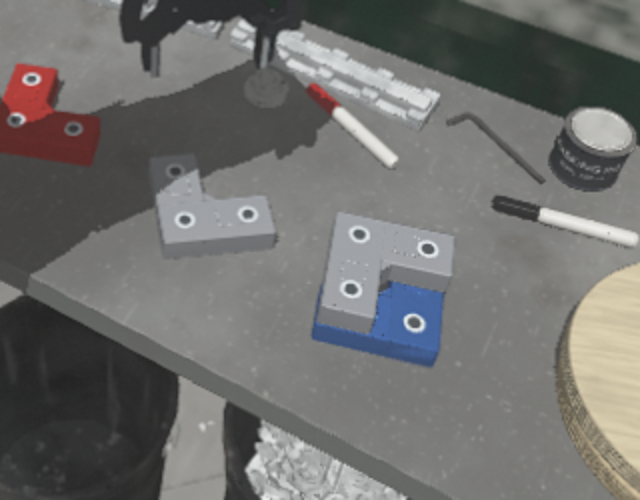

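The crop shows the first bare plate (crop 380,260) squared on the blue one, elbow at the opposite corner. The second bare plate is at (215,215). Grip it.

Request:
servo_tool:
  increments:
    - [1,[0,0.102,0],[0,0,0]]
    - [1,[0,0.102,-0.25],[0,0,0]]
    - [1,[0,0.102,-0.5],[0,0,0]]
    - [1,[0,0.102,-0.72],[0,0,0]]
    - [1,[0,0.102,-0.87],[0,0,0]]
    - [1,[0,0.102,-0.95],[0,0,0]]
    - [1,[0,0.102,-0.95],[0,0,0]]
    - [-1,[0,0.102,-0.95],[0,0,0]]
    - [-1,[0,0.102,-0.95],[0,0,0]]
    - [-1,[0,0.102,-0.95],[0,0,0]]
    - [-1,[0,0.102,-0.95],[0,0,0]]
    - [-1,[0,0.102,-0.95],[0,0,0]]
  force: 100

```text
clock: 10.6
tcp_pos: [0.4662, -0.1633, 0.007]
ee_rot: [3.139, -0.001, 0.649]
force: [-2.5, 1.0, 12.4]
width: 0.537
gripper_force: 104.2
```

Request:
servo_tool:
  increments:
    - [-1,[0,0,0.2],[0,0,0]]
    - [-1,[0,0,0.4],[0,0,0]]
    - [-1,[0,0,0.6],[0,0,0.04]]
    - [-1,[0,0,0.7],[0,0,0.1]]
    - [-1,[0,0,0.7],[0,0,0.17]]
    - [-1,[0,0,0.7],[0,0,0.24]]
    - [-1,[-0.05,-0.1,0.7],[0,0,0.31]]
    - [-1,[-0.1,-0.3,0.7],[0,0,0.38]]
    - [-1,[-0.15,-0.5,0.7],[0,0,0.45]]
    - [-1,[-0.194,-0.7,0.7],[0,0,0.52]]
    - [-1,[-0.194,-0.85,0.7],[0,0,0.59]]
    - [-1,[-0.194,-0.85,0.7],[0,0,0.597]]

```text
clock: 11.8
tcp_pos: [0.4258, -0.3359, 0.1456]
ee_rot: [3.142, 0.001, 1.845]
force: [0.6, 0.1, -4.9]
width: 0.536
gripper_force: 105.5
```

Request:
servo_tool:
  increments:
    - [-1,[0,-0.1,0],[0,0,0]]
    - [-1,[0,-0.23,0],[0,0,0]]
    - [-1,[0,-0.23,0],[0,0,0]]

```text
clock: 12.1
tcp_pos: [0.4264, -0.3805, 0.1455]
ee_rot: [3.142, 0.001, 1.84]
force: [0.4, -0.2, -4.0]
width: 0.538
gripper_force: 105.4
```

Run:
```python
from h import *
z=status.state()["tcp_pos"][2]-.006
look("wrist",["plate_a_elbow"],z); look("top",["plate_a_elbow"],z)
s,T,o=look("scene",["plate_a_elbow"],z); st=status.state(); print(st["tcp_pos"],st["ee_rot"],st["force"])
```

```text
wrist plate_a_elbow 0.62 [402. 212.] [ 0.3863 -0.172   4.1238] err 0.954
top plate_a_elbow 0.62 [431. 232.] [ 0.454  -0.3157  5.4632] err 3.836
scene plate_a_elbow 0.56 [424. 321.] [ 0.3474 -0.3765  5.7617] err 1.96
[ 0.42681587 -0.37815313  0.14544857] [ 3.14152538e+00 -1.16237876e-04  1.84333900e+00] [ 0.48554449 -1.14168514 -3.64023494]
```

Request:
servo_tool:
  increments:
    - [-1,[0,0,-0.12],[0,0,0]]
    - [-1,[0,0,-0.24],[0,0,0]]
    - [-1,[0,0,-0.33],[0,0,0]]
    - [-1,[0,0,-0.37],[0,0,0]]
    - [-1,[0,0,-0.38],[0,0,0]]
    - [-1,[0,0,-0.38],[0,0,0]]

```text
clock: 13.0
tcp_pos: [0.427, -0.379, 0.0699]
ee_rot: [3.141, 0.001, 1.843]
force: [-0.1, -0.7, -3.4]
width: 0.54
gripper_force: 105.3
```

Run:
```python
from h import *
s=viewer.snapshot("scene"); cv2.imwrite("pics/s4.png",cv2.resize(s["color"][180:430,300:570],None,fx=2,fy=2))
print(status.state()["force"])
```

```text
[ 0.57860359  0.70205304 -4.20497868]
```

View pics/s4.png

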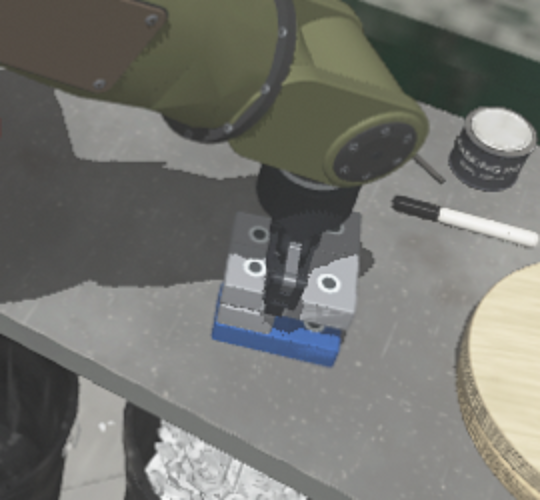

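The crop shows the held plate just above the pile: its elbow hole at (328,283) is above blue's elbow hole at (315,325). Set it down, release and retreat.

Request:
servo_tool:
  increments:
    - [-1,[0,0,-0.01],[0,0,0]]
    - [-1,[0,0,-0.018],[0,0,0]]
    - [-1,[0,0,-0.018],[0,0,0]]

```text
clock: 13.35
tcp_pos: [0.427, -0.3793, 0.067]
ee_rot: [3.141, 0.001, 1.843]
force: [-3.4, 2.3, 7.4]
width: 0.54
gripper_force: 106.6
```

Request:
servo_tool:
  increments:
    - [1,[0,0,0],[0,0,0]]
    - [1,[0,0,0],[0,0,0]]
    - [1,[0,0,0],[0,0,0]]
    - [1,[0,0,0],[0,0,0]]
    - [1,[0,0,0.1],[0,0,0]]
    - [1,[0,0,0.3],[0,0,0]]
    - [1,[0,0,0.55],[0,0,0]]
    - [1,[0,0,0.8],[0,0,0]]
    - [1,[0,0.3,0.8],[0,0,0]]
    - [1,[0,0.6,0.8],[0,0,0]]
    - [1,[0,0.9,0.8],[0,0,0]]
    - [1,[0,0.9,0.8],[0,0,0]]

```text
clock: 14.55
tcp_pos: [0.4263, -0.1963, 0.2259]
ee_rot: [3.141, 0.0, 1.844]
force: [0.3, 0.4, 0.1]
width: 0.999
gripper_force: 0.0
```

Run:
```python
from h import *
for c in ("top","scene"):
    look(c,["plate_a_elbow"],.06); s,T,o=look(c,["reject_elbow"])
cv2.imwrite("pics/s5.png",cv2.resize(s["color"][180:430,250:570],None,fx=2,fy=2))
```

```text
top plate_a_elbow 0.57 [434. 238.] [ 0.4712 -0.3649  0.6898] err 1.549
top reject_elbow 0.86 [274. 250.] [0.4554 0.0265 5.0547] err 0.022
scene plate_a_elbow 0.61 [426. 300.] [ 0.4633 -0.3599  1.7038] err 2.497
scene plate_a_elbow 0.3 [445. 348.] [ 0.3913 -0.4237  0.1175] err 2.687
scene reject_elbow 0.56 [268. 242.] [0.4567 0.0276 5.0535] err 0.03
scene reject_elbow 0.28 [444. 349.] [ 0.428  -0.4236  0.1062] err 2.117
```

View pics/s5.png

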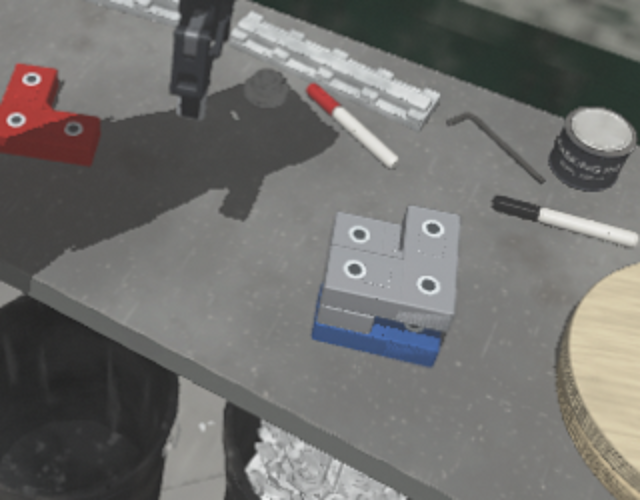

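The crop shows a neat pile: top elbow at (428,285), over blue's visible corner, and red untouched. One numeric check before handing in.

Run:
```python
from h import *
s=viewer.snapshot("scene");T=cam(s,"scene")
for p in ((428,285),(355,269),(432,228)): print(np.round(ray((250+p[0]/2,180+p[1]/2),s,T,.09),4))
from cell import close_job
e=ray((464,322.5),s,T,.09)[:2]
if np.hypot(*(e-[.438,-.4195]))<.008: print(close_job())
```

```text
[ 0.438  -0.4201  0.09  ]
[ 0.4211 -0.361   0.09  ]
[ 0.4975 -0.4023  0.09  ]
the job is handed in; nothing more can be done
None
```

The pile is built and handed in: the first grey plate sits half-turned on the blue one, and the second sits on top turned like the blue. Camera checks put both elbow points within about 2 mm of their targets in x and y. The hand-in call gave no pass or fail, so I haven't seen the verdict.

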